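Load the stamp-mount magazine

ROBOT

A 6-joint arm with a two-finger parallel gripper is mounted at the origin on the work surface. World frame = base frame: x ahead of the robot, y to its left, z up, the work surface at z = 0. Lengths are in m, angles in degrees, forces in N, time in s.
With the tool pointing down it reaches from about 0.375 to 0.9 m from the base axis. Payload 3.1 kg.
Tool frame: the origin (TCP) lies on the centre line of the jaws, within the pads' length; the fingertips stand 17 mm ahead of it and the grasp point (between the pads) lies 2 mm behind it; z points along the fingers, y is the line along which they close (so a half turn about z gives the same grasp; the last joint's range is limited). The gripper opens to 87 mm and grips with 3 to 60 N. Pads are 19 mm wide; open, the fingers measure 117 mm over their backs; the gripper's body (75 mm by 190 mm) begins 51 mm behind the grasp point.
Start: joints at [-75.602, 30.224, 82.088, -0, 67.689, -10.227], TCP at [0.26, -0.568, 0.24] pointing down, gripper open.
Joint ranges: [-176.69, 176.69], [-43.24, 126.21], [12.49, 139.97], [-82, 262], [0, 151.66], [-163.58, 163.58]. Speed limits (degrees/s): [159.86, 159.86, 180, 180, 180, 180].

INTERFACE

Orientations are given as a 3x3 rotation matrix whose columns are the frame's x, y, z axes.
In Python, from rig import bot, imaging, finder gives the robot as it stands. The module is installed in compiled form; this text tells all that it offers.
- The arm moves only by the tool play_rows, never from a script. Its argument "motion" is a list that holds one entry, the list of rows, each a list of 6 numbers: the shift along the tool's x, y, z in m, then the turn, a rotation vector about the tool's x, y, z in degrees. In form: [[[dx, dy, dz, wx, wy, wz], ...]]. A call has 1 to 8 rows; each row is the pose to reach, as a shift and turn from the pose commanded when the call began, along the tool's axes at that moment; what a row does not reach only later rows make up. A row lasts 1/12 s, in which the tool goes at most 41.7 mm and 7.16 degrees, less where a joint would pass 70% of its speed; a pose out of reach is approached as far as the arm can. A call with a gripper value outside its range is refused whole. "fingers" is the finger opening in m, from 0 to 0.087, set as the call begins (left out, the last holds). The fingers move at their own pace and stop on an object; the grip force is fixed at half the most. Time passes only in rows, so rows that repeat a pose let the fingers close. It gives the time, the measured TCP pose, the force, the opening and the grip force at its end, in the units of the state.
- bot.read_state(): the state, without advancing time (a new reading comes with each control period).
- imaging.capture(name): name is "scene" or "top" or "wrist"; returns a dict with "frame" (400x640x3 uint8, red, green, blue), "camera_matrix" (3x3 intrinsics, pixels), "R" (3x3) and "t" (3): a world point X has camera coordinates R X + t. Camera axes: x right, y down, z forward; pixel columns grow to the right and rows downward; lengths in m; the calibration is good to about 2 mm. A picture is of the moment at which its call begins. There is no depth.
- bot.hand_in(): hands the job in; it is judged then, once.
Trained networks look in the newest picture that a camera, given by its name, has taken for a name from the list of things; names that differ only in an ending like _2 or _b are one class to them, and where a whole thing is asked for, a point or a joint stands for the part that bears it (a point fixed in the world has none). Each returns a list of dicts, best first, with "confidence" (0 to 1); they miss things now and then, are a little off and sometimes report something else, mostly with a low value. They report only what shows in the picture. A call takes as long as a camera call.
- finder.recognise(camera, name): "at" ([x, y, z] in m, in world coordinates, good to about 4 mm: the middle of the surface that is visible of it).
- finder.outline_of(camera, name): "pixels" (400x640 bool, what is visible of it).
The state is a dict: "time_s": time; "joint_positions": joint angles; "qvel": joint speeds; "tau": joint torques, N m; "position": TCP position; "tcp_rot": TCP orientation; "force": force on the tool from outside, world axes, zero at the start; "moment": the same for the moment, N m; "opening": opening from 0.0 (shut) to 1.0 (fully open); "grasp_force": force on a finger pad.
Only numpy, scipy, OpenCV 4.12 (cv2) and the standard library are available. Lean on these libraries where they do the work, as an engineer would, in place of code of your own. Each camera call takes 0.05 s, during which the arm holds its last target. There are 200 camera calls.

TASK

Load the two wooden stamp mounts into the feed magazine. Pull the follower back by its knob until you feel it come up gently against its stop, let it come forward a little to where the knob slips sideways into the catch's pocket and stays back by itself, and gently set both mounts upright in the track, side by side across it with their grips up. Then free the knob from the catch and ease the follower forward by hand, never letting it snap, until it presses the mounts together against the front stop; leave the knob released and the other things on the table alone.

Things in the scene. Friction and masses are not known exactly. Their poses are not given: they have to be found in the camera images.
- magazine: Fixed aluminium U-track, 250 mm long (x -25 to 225), 64 wide, open on top. Origin: table height, centre line, under the front stop's inner face. +x: along the track to the rear, the way the follower is pulled back; +y: the catch's side; z up. Channel 50 mm wide (y -25 to 25), floor 12 mm, walls and front stop 32 mm above the table. Other x, y below are in this frame.
- guide_bar: Dark steel bar 150 x 10 x 34 mm high, fixed along the track's +y side (x 65 to 215, y 33 to 43); origin mid-underside. It carries the steel catch plate (top 41 mm above the table, over x 70 to 239, y -8 to 43). The plate is clamped anywhere within 20 mm along x; the setting is not measured. Ramming the stem on it (over 25 N) damages it.
- guide_top (a point): Top of the guide bar's middle. The plate has a way for the knob's 10 mm stem: straight along x to a rigid end stop, which the stem's centre meets at x = 175 to 195 mm (by setting), with a side pocket to +y 15 mm long: the stem can go sideways only while its centre is 10 to 15 mm short of where it met the stop. Elsewhere the edge blocks it. In the pocket its front edge holds it back.
- knob: Black square knob on the follower, 20 x 20 x 34 mm, from 50 to 84 mm above the table, on a 10 mm square stem. Origin on its axis at table height, axes as the magazine's, 82 mm behind (+x of) the follower's face. Moves in x with the follower; slides sideways from y = 0 (in line, as at the start) to 13 mm (in the pocket), 1 to 2 N friction, no spring, stays where left.
- knob_grip (a point): Centre of the knob, 67 mm above the table.
- follower_face (a point): Centre of the follower's front face, 22 mm above the table: black plate 46 mm wide, 20 high, which pushes the mounts. Its x is 4 mm when the empty magazine is closed, at most 113 mm fully back. A spring pushes it to the front stop with 5 N closed, 8 N fully back.
- mount_a: Loose light-wood stamp mount, 50 g: rectangular base 26 (x) x 46 (y) x 22 mm high, with an upright wooden grip block in the middle, 18 (x) x 22 (y) mm, from 22 to 56 mm above its underside. Origin at the centre of the underside, z up. In the track its 46 mm length lies across the channel (its x axis along the track, either way round), so two of them together take up 52 mm of track.
- mount_b: The second stamp mount, the same in every way as mount_a; they may be loaded in either order.
- tape: Roll of paper tape, 90 mm across, 25 mm high, lying flat; not part of the job.
- ink_pad: Flat steel ink-pad tin, 64 x 94 x 18 mm; not part of the job.
- stamp: Finished round stamp with a turned wooden handle, 38 mm across, 64 mm high; not part of the job.
- driver: Screwdriver lying on the table, origin at the middle of its underside; not part of the job.
- marker: White marker pen with a black cap, lying flat; not part of the job.

How it is judged (in metres and radians):
On the way, in this order (a step that is already met when the one before it is completed fails the run):
1. the follower is pulled back and its knob sits in the catch's pocket (at least 9 mm sideways), let go of by the fingers (y of knob in the frame of magazine above 0.009 m and x of follower_face in the frame of magazine above 0.072 m and contact force between the fingers and knob below 0.5 N), for 0.2 s.
2. both mounts stand in the track in front of the follower, which is still held by the catch, and are released (all of step 1 and x of mount_a in the frame of magazine between 0.008 and 0.085 m and y of mount_a in the frame of magazine between -0.005 and 0.005 m and z of mount_a in the frame of magazine between 0.008 and 0.016 m and angle between each of mount_a, mount_b's own z axis and vertical below 0.12 rad and angle between the x axis of each of mount_a, mount_b and the x axis of magazine, either way round below 0.25 rad and x of mount_b in the frame of magazine between 0.008 and 0.085 m and y of mount_b in the frame of magazine between -0.005 and 0.005 m and z of mount_b in the frame of magazine between 0.008 and 0.016 m and contact force between the fingers and mount_a below 0.5 N and contact force between the fingers and mount_b below 0.5 N), for 0.2 s.
At the end, for the whole second after the job is handed in: Both mounts stand upright on the track floor (4 mm in height, 5 mm off centre, 0.12 rad tilt, across it within 0.25 rad); knob in line within 5 mm; follower face 49 to 56 mm from the front stop, pressing the mounts against it; all released and at rest (x of mount_a in the frame of magazine between 0.008 and 0.085 m and y of mount_a in the frame of magazine between -0.005 and 0.005 m and z of mount_a in the frame of magazine between 0.008 and 0.016 m and angle between each of mount_a, mount_b's own z axis and vertical below 0.12 rad and angle between the x axis of each of mount_a, mount_b and the x axis of magazine, either way round below 0.25 rad and x of mount_b in the frame of magazine between 0.008 and 0.085 m and y of mount_b in the frame of magazine between -0.005 and 0.005 m and z of mount_b in the frame of magazine between 0.008 and 0.016 m and y of knob in the frame of magazine below 0.005 m and x of follower_face in the frame of magazine between 0.049 and 0.056 m and contact force between the fingers and knob below 0.5 N and contact force between the fingers and mount_a below 0.5 N and contact force between the fingers and mount_b below 0.5 N and linear speed of each of knob, mount_a, mount_b below 0.02 m/s); the robot touches nothing.
It fails at once if the follower snaps: the knob moves faster than 0.5 m/s (linear speed of knob above 0.5 m/s).
It fails at once if the knob's stem is forced against the catch plate (its end stop, or its edges while less than 8 mm into the pocket) with more than 25 N (contact force between guide_bar and knob above 25 N and y of knob in the frame of magazine below 0.008 m).
It fails at once if a mount is pressed against the magazine with more than 60 N (contact force between any of mount_a, mount_b and magazine above 60 N).
It fails at once if another thing on the table is moved by more than 30 mm (distance of any of tape, ink_pad, stamp, driver, marker from where it was at the start of the episode above 0.03 m).
It also fails if it takes over 72 s, if anything falls off the work surface, if the arm or the gripper's body presses on something with over 40 N, if the wrist force passes 120 N, or if a joint passes its speed limit or range.

## Working session

There is one attempt and no reset: what is moved stays moved. The work goes in short steps, Python scripts to look and compute and a tool call to move; the robot and the scene stay as the last step left them, time stands still between calls to the robot, and variables do not carry over. Pictures are saved under pics/ and viewed, at most 13 in all, crops included, and the job is handed in when it is done.

Besides the shell and the picture viewer there is one more tool, called after "Request:" as name(argument=value, ...), one argument or row to a line, values as JSON. play_rows: Moves the arm, as the interface text tells. Its arguments: {"type":"object","properties":{"motion":{"type":"array"},"fingers":{"type":"number"}},"required":["motion"]}

```bash
mkdir -p pics; cat > h.py <<'E'
import numpy as np, cv2
from rig import bot, imaging, finder
def px(c,X):
    p=c["camera_matrix"]@(c["R"]@np.asarray(X,float)+c["t"]); return p[:2]/p[2]
def ray(c,uv,z):
    d=c["R"].T@np.linalg.inv(c["camera_matrix"])@np.array([uv[0],uv[1],1.]); o=-c["R"].T@c["t"]
    return o+d*(z-o[2])/d[2]
def save(c,n): cv2.imwrite(f"pics/{n}.png",cv2.cvtColor(c["frame"],cv2.COLOR_RGB2BGR))
E
python3 - <<'E'
from h import *
s=bot.read_state(); print(s["position"],np.round(s["tcp_rot"],3),s["opening"],s["force"])
for cam in ["top","scene"]:
    c=imaging.capture(cam); save(c,cam+"0"); print(cam,c["R"].round(3).tolist(),c["t"].round(3),c["camera_matrix"][0])
    for n in ["magazine","guide_bar","knob","mount_a","tape","ink_pad","stamp","driver","marker"]:
        for r in finder.recognise(cam,n)[:3]: print(n,round(r["confidence"],2),np.round(r["at"],3))
E
```

```text
[ 0.26026859 -0.56745821  0.23856819] [[ 0.909  0.417 -0.001]
 [ 0.417 -0.909  0.002]
 [ 0.    -0.002 -1.   ]] 0.9993337563672491 [ 0.29468646 -0.2249671  -0.02110861]
top [[0.01, -1.0, -0.003], [-0.994, -0.01, -0.109], [0.109, 0.004, -0.994]] [-0.088  0.56   1.084] [505.25405272   0.         318.09250829]
magazine 0.87 [0.451 0.005 0.025]
magazine 0.71 [ 0.733 -0.061  0.021]
guide_bar 0.95 [0.367 0.012 0.038]
guide_bar 0.48 [ 0.393 -0.26   0.019]
guide_bar 0.3 [0.44  0.01  0.084]
knob 0.43 [0.44  0.015 0.081]
mount_a 0.6 [ 0.473 -0.326  0.026]
mount_a 0.48 [ 0.534 -0.161  0.026]
mount_a 0.36 [ 0.672 -0.225  0.018]
tape 0.87 [ 0.36  -0.076  0.022]
tape 0.48 [0.453 0.005 0.025]
tape 0.38 [ 0.729 -0.062  0.021]
stamp 0.77 [ 0.732 -0.063  0.021]
driver 0.58 [ 0.393 -0.262  0.019]
marker 0.75 [0.779 0.158 0.012]
scene [[-0.435, 0.9, -0.006], [0.76, 0.363, -0.539], [-0.483, -0.239, -0.842]] [ 0.307 -0.373  1.309] [457.39039924   0.         325.41657811]
magazine 0.96 [0.464 0.01  0.023]
guide_bar 0.94 [0.362 0.02  0.04 ]
guide_bar 0.17 [ 0.543 -0.158  0.028]
knob 0.55 [0.444 0.012 0.08 ]
mount_a 0.68 [ 0.48  -0.32   0.024]
mount_a 0.53 [ 0.542 -0.16   0.027]
tape 0.66 [ 0.371 -0.078  0.019]
tape 0.44 [ 0.4   -0.253  0.02 ]
ink_pad 0.87 [ 0.678 -0.223  0.021]
ink_pad 0.29 [ 0.545 -0.16   0.021]
stamp 0.63 [ 0.744 -0.055  0.022]
driver 0.56 [ 0.399 -0.255  0.018]
marker 0.76 [0.786 0.16  0.015]
marker 0.15 [0.46  0.008 0.03 ]
```

View pics/top0.png

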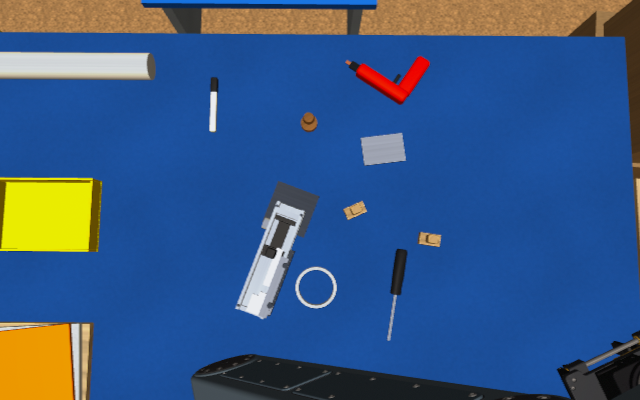

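View pics/scene0.png

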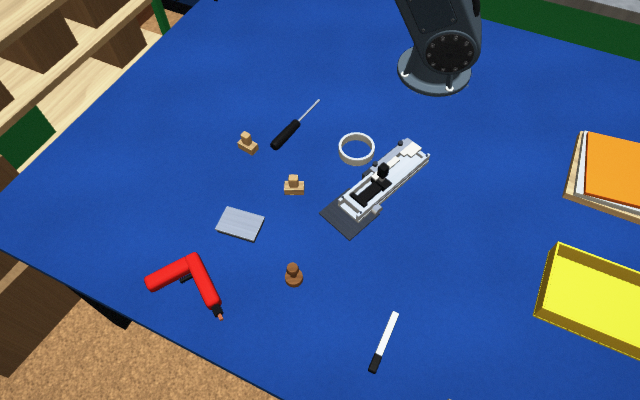

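```bash
python3 - <<'E'
import cv2
a=cv2.imread("pics/top0.png"); b=cv2.imread("pics/scene0.png")
cv2.imwrite("pics/z1.png",cv2.resize(a[175:325,220:330],None,fx=4,fy=4,interpolation=cv2.INTER_CUBIC))
cv2.imwrite("pics/z2.png",cv2.resize(b[120:245,310:440],None,fx=4.6,fy=4.6,interpolation=cv2.INTER_CUBIC))
E
```

```text
(no output)
```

View pics/z1.png

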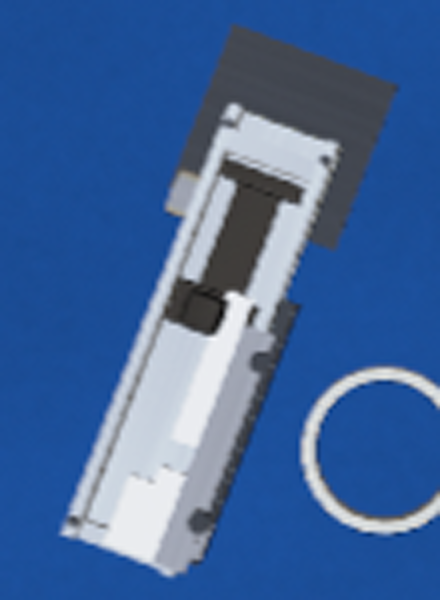

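View pics/z2.png

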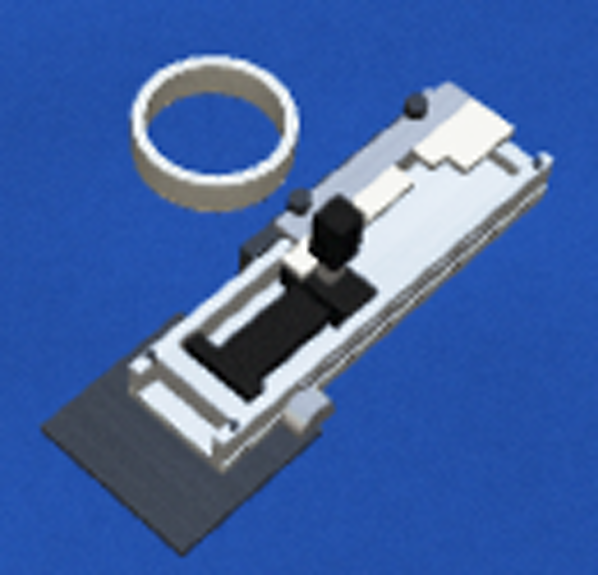

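```bash
cat > fit.py <<'E'
from h import *
from scipy.optimize import least_squares
def M(p,q):
    c,s=np.cos(p[2]),np.sin(p[2]); q=np.asarray(q)/1000.
    return np.array([p[0]+c*q[0]-s*q[1],p[1]+s*q[0]+c*q[1],q[2]])
E
python3 - <<'E'
from fit import *
C={k:imaging.capture(k) for k in("top","scene")}
T=[((-25,-32,32),(230,103)),((-25,32,32),(341,147)),((225,-32,32),(62,535)),((239,43,41),(175,577)),((86,0,84),(203,310))]
S=[((-25,32,32),(130,362)),((-25,-32,32),(222,445)),((225,-32,32),(550,158)),((239,-8,41),(515,130)),((239,43,41),(447,82)),((86,0,84),(337,205))]
O=[("top",q,(220+u/4,175+v/4)) for q,(u,v) in T]+[("scene",q,(310+u/4.6,120+v/4.6)) for q,(u,v) in S]
for sel in (["top"],["scene"],["top","scene"]):
    f=lambda p:np.concatenate([px(C[k],M(p,q))-uv for k,q,uv in O if k in sel])
    r=least_squares(f,[.53,-.02,np.radians(160)],loss="soft_l1")
    print(sel,r.x[:2].round(4),np.degrees(r.x[2]).round(2),f(r.x).round(1).reshape(-1,2).tolist())
p=r.x; print("knob",M(p,(86,0,67)))
for cam in C:
  c=C[cam]
  for r in finder.outline_of(cam,"mount_a")[:2]:
    m=r["pixels"].astype(np.uint8); ys,xs=np.nonzero(m); 
    print(cam,r["confidence"],m.sum(),xs.mean(),ys.mean(),ray(c,(xs.mean(),ys.mean()),.02).round(4))
    pts=np.array([ray(c,(x,y),.015)[:2]*1000 for x,y in zip(xs,ys)],np.float32); print(cv2.minAreaRect(pts))
E
```

```text
['top'] [ 0.5204 -0.0153] 159.28 [[0.5, -0.3], [-0.2, -0.8], [-0.6, -0.7], [0.6, 8.6], [-0.3, 0.4]]
['scene'] [ 0.5229 -0.0135] 160.45 [[-0.8, 1.0], [-0.2, 0.3], [-0.7, -0.3], [3.4, -5.2], [2.0, -6.1], [-0.4, 1.6]]
['top', 'scene'] [ 0.5214 -0.0146] 159.74 [[0.1, -0.7], [-0.6, -1.4], [-0.2, -0.7], [1.1, 8.3], [-0.4, 0.1], [-1.0, 0.2], [-0.6, -0.4], [-0.1, -0.1], [4.1, -5.1], [2.8, -6.1], [-0.3, 1.3]]
knob [0.44075986 0.01519795 0.067     ]
top 0.66 286 428.8111888111888 239.13986013986013 [ 0.4739 -0.3275  0.02  ]
((474.31024169921875, -328.3599853515625), (51.894439697265625, 27.54179573059082), 82.98728942871094)
top 0.48 238 355.16806722689074 210.11764705882354 [ 0.5365 -0.165   0.02  ]
((536.7599487304688, -165.24710083007812), (26.025562286376953, 48.22950744628906), 25.372446060180664)
scene 0.62 335 293.6268656716418 185.8597014925373 [ 0.5379 -0.164   0.02  ]
((532.022705078125, -166.35101318359375), (57.280338287353516, 47.38543701171875), 25.550798416137695)
scene 0.6 297 247.36026936026937 143.57575757575756 [ 0.4746 -0.3282  0.02  ]
((472.14337158203125, -333.96307373046875), (78.45149993896484, 41.909854888916016), 60.10646438598633)
```

Request:
play_rows(
  motion=[
    [[0.2,-0.227,0.02,0,0,0],[0.2,-0.227,0.02,0,0,0],[0.2,-0.227,0.02,0,0,0],[0.2,-0.227,0.02,0,0,0],[0.2,-0.227,0.02,0,0,0],[0.2,-0.227,0.02,0,0,0],[0.2,-0.227,0.02,0,0,0],[0.2,-0.227,0.02,0,0,0]],
  ],
  fingers=0.06,
)

```text
time_s: 1.87
position: [0.3469, -0.2719, 0.219]
tcp_rot: [[0.908, 0.42, -0.003], [0.42, -0.908, 0.006], [0.0, -0.006, -1.0]]
force: [0.3, 0.8, -0.3]
opening: 0.694
grasp_force: 0.0
```

Request:
play_rows(
  motion=[
    [[0.2,-0.227,0.02,0,0,-45],[0.2,-0.227,0.02,0,0,-45],[0.2,-0.227,0.02,0,0,-45],[0.2,-0.227,0.02,0,0,-45],[0.2,-0.227,0.02,0,0,-45],[0.2,-0.227,0.02,0,0,-45],[0.2,-0.227,0.02,0,0,-45],[0.2,-0.227,0.02,0,0,-45]],
  ],
)

```text
time_s: 2.53
position: [0.4359, 0.0155, 0.1996]
tcp_rot: [[0.343, 0.939, 0.001], [0.939, -0.343, 0.001], [0.002, 0.001, -1.0]]
force: [-0.9, 0.2, 0.5]
opening: 0.691
grasp_force: 0.0
```

```bash
python3 - <<'E'
from fit import *
s=bot.read_state(); print(s["position"],np.round(s["tcp_rot"],3),s["opening"],s["force"],s["joint_positions"],s["time_s"])
c=imaging.capture("wrist"); save(c,"w1"); print(c["R"].round(3).tolist(),c["t"].round(3),c["camera_matrix"].round(1).tolist())
p=(.5214,-.0146,np.radians(159.74))
for q in [(86,0,84),(76,-10,84),(76,10,84),(96,-10,84),(96,10,84),(0,-25,32),(0,25,32),(-25,32,32),(-25,-32,32)]: print(q,px(c,M(p,q)).round(1))
E
```

```text
[0.43585007 0.0155415  0.19958081] [[ 0.343  0.939  0.001]
 [ 0.939 -0.343  0.001]
 [ 0.002  0.001 -1.   ]] 0.6910558781418106 [-0.93010287  0.16806137  0.47576872] [-12.7636794   19.51957664 110.77933478   0.11726081  49.65472747
   7.20154012] 2.5333
[[0.939, -0.343, 0.001], [-0.332, -0.906, 0.264], [-0.089, -0.248, -0.965]] [-0.405  0.137  0.394] [[296.3, 0.0, 323.1], [0.0, 296.3, 200.8], [0.0, 0.0, 1.0]]
(86, 0, 84) [327.6 200.4]
(76, -10, 84) [338.7 189.8]
(76, 10, 84) [338.4 210.9]
(96, -10, 84) [316.6 189.7]
(96, 10, 84) [316.6 210.9]
(0, -25, 32) [408.2 165. ]
(0, 25, 32) [404.6 210.1]
(-25, 32, 32) [426.6 216.2]
(-25, -32, 32) [432.4 158.4]
```

View pics/w1.png

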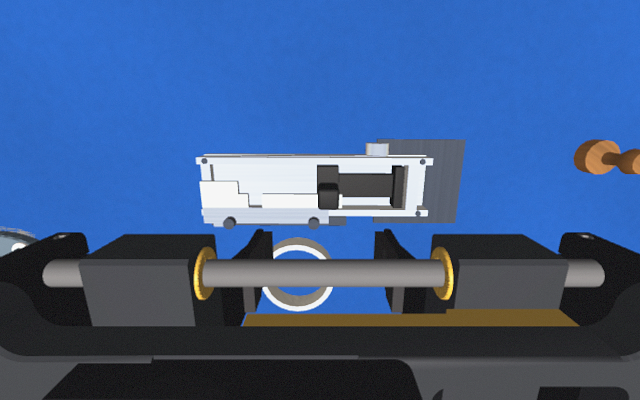

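```bash
python3 - <<'E'
from fit import *
c=imaging.capture("wrist")
p=(.5214,-.0146,np.radians(159.74))
print(px(c,M(p,(225,-32,32))),px(c,M(p,(225,32,32))))
a=np.array(p); Rm=np.array([[np.cos(a[2]),np.sin(a[2])],[-np.sin(a[2]),np.cos(a[2])]])
for uv in [(200,180),(200,207),(239,184),(239,192),(248,193),(248,207),(262,207),(262,194),(317,194)]:
    w=ray(c,uv,.041); print(uv,(Rm@(w[:2]-a[:2])*1000).round(1))
f=cv2.resize(c["frame"][145:235,190:350],None,fx=5,fy=5,interpolation=cv2.INTER_CUBIC); cv2.imwrite("pics/w1z.png",f[:,:,::-1])
E
```

```text
[194.52472307 157.51910091] [200.99236789 215.4518929 ]
(200, 180) [218.   -9.8]
(200, 207) [221.2  19.6]
(239, 184) [177.7  -5.6]
(239, 192) [178.4   3. ]
(248, 193) [169.   4.]
(248, 207) [169.9  19.4]
(262, 207) [155.   19.4]
(262, 194) [154.3   5.1]
(317, 194) [96.2  5. ]
```

View pics/w1z.png

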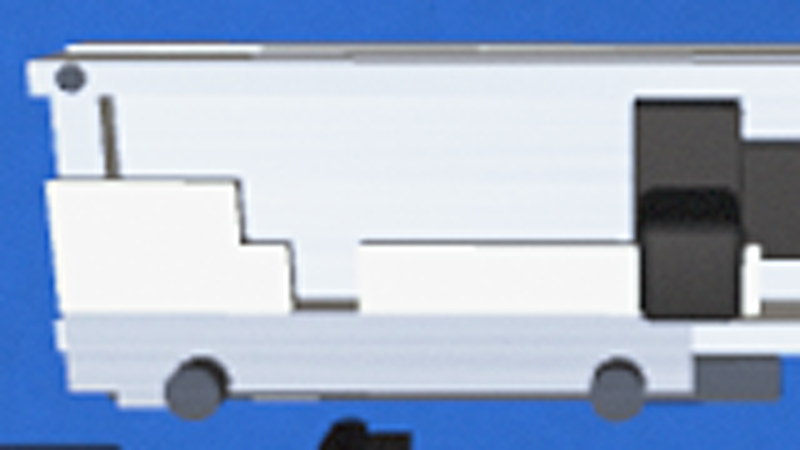

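Request:
play_rows(
  motion=[
    [[0.002,0.004,0.03,0,-7,0],[0.002,0.004,0.06,0,-14,0],[0.002,0.004,0.07,0,-15,0],[0.002,0.004,0.1,0,-15,0],[0.002,0.004,0.12,0,-15,0],[0.002,0.004,0.132,0,-15,0],[0.002,0.004,0.132,0,-15,0]],
  ],
)

```text
time_s: 3.22
position: [0.4384, 0.0104, 0.0655]
tcp_rot: [[0.337, 0.937, -0.095], [0.905, -0.35, -0.242], [-0.26, -0.004, -0.966]]
force: [-0.2, 0.3, -0.4]
opening: 0.691
grasp_force: 0.0
```

```bash
cat >> fit.py <<'E'
P=(.5214,-.0146,np.radians(159.74))
def mag(w,p=P):
    c,s=np.cos(p[2]),np.sin(p[2]); d=np.asarray(w)-np.array([p[0],p[1],0]); return np.array([c*d[0]+s*d[1],-s*d[0]+c*d[1],d[2]])*1000
def show():
    s=bot.read_state(); R=np.array(s["tcp_rot"]); c,sn=np.cos(P[2]),np.sin(P[2]); Rm=np.array([[c,sn,0],[-sn,c,0],[0,0,1]])
    print("t",s["time_s"],"tcp_mag",mag(s["position"]).round(1),"F_mag",(Rm@np.array(s["force"])).round(1),"open",round(s["opening"]*87,1),"grip",s["grasp_force"],"j",np.round(s["joint_positions"],0)); print((Rm@R).round(3).tolist())
    return s
E
python3 - <<'E'
from fit import *
show(); c=imaging.capture("wrist"); save(c,"w2")
for q in [(76,-10,84),(76,10,84),(96,-10,84),(96,10,84)]: print(q,px(c,M(P,q)).round(1))
cv2.imwrite("pics/w2.png",c["frame"][:,:,::-1])
E
```

```text
t 3.2167 tcp_mag [86.5  5.3 65.5] F_mag [ 0.3 -0.2 -0.4] open 60.1 grip 0.0 j [ -4.  38. 112. -24.  38.  37.]
[[-0.002, -1.0, 0.005], [-0.966, 0.004, 0.26], [-0.26, -0.004, -0.966]]
(76, -10, 84) [344.9 261.6]
(76, 10, 84) [343.6 292.4]
(96, -10, 84) [301.1 261.6]
(96, 10, 84) [302.8 292.5]
```

View pics/w2.png

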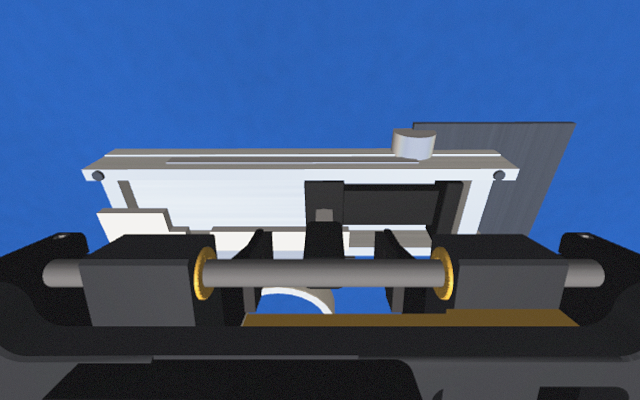

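Request:
play_rows(
  motion=[
    [[0,0,0,0,0,0],[0,0,0,0,0,0]],
  ],
)

```text
time_s: 3.43
position: [0.4402, 0.011, 0.0685]
tcp_rot: [[0.338, 0.937, -0.088], [0.905, -0.349, -0.243], [-0.258, 0.002, -0.966]]
force: [0.5, 0.4, -0.6]
opening: 0.69
grasp_force: 0.0
```

```bash
python3 -c "
from fit import *
show()"
```

```text
t 3.4333 tcp_mag [85.   4.1 68.5] F_mag [-0.3 -0.5 -0.6] open 60.0 grip 0.0 j [ -4.  37. 112. -24.  38.  37.]
[[-0.004, -1.0, -0.001], [-0.966, 0.003, 0.258], [-0.258, 0.002, -0.966]]
```

Request:
play_rows(
  motion=[
    [[0.003,-0.002,-0.001,0,0,0],[0.003,-0.002,-0.001,0,0,0],[0.003,-0.002,-0.001,0,0,0]],
  ],
)

```text
time_s: 3.68
position: [0.4389, 0.0155, 0.0685]
tcp_rot: [[0.336, 0.938, -0.089], [0.906, -0.348, -0.243], [-0.258, 0.001, -0.966]]
force: [-1.2, -0.4, 0.2]
opening: 0.692
grasp_force: 0.0
```

Request:
play_rows(
  motion=[
    [[0,0,0,0,0,0],[0,0,0,0,0,0],[0,0,0,0,0,0],[0,0,0,0,0,0],[0,0,0,0,0,0],[0,0,0,0,0,0]],
  ],
  fingers=0.01,
)

```text
time_s: 4.18
position: [0.4385, 0.0154, 0.0677]
tcp_rot: [[0.336, 0.937, -0.09], [0.906, -0.348, -0.243], [-0.259, -0.0, -0.966]]
force: [-0.5, -1.1, 0.1]
opening: 0.322
grasp_force: 0.0
```

```bash
python3 -c "
from fit import *
show()"
```

```text
t 4.1833 tcp_mag [88.1  0.5 67.7] F_mag [0.1 1.2 0.1] open 28.0 grip 0.0 j [ -3.  37. 112. -24.  38.  37.]
[[-0.002, -1.0, 0.001], [-0.966, 0.002, 0.259], [-0.259, -0.0, -0.966]]
```

Request:
play_rows(
  motion=[
    [[0,0,0,0,0,0],[0,0,0,0,0,0],[0,0,0,0,0,0],[0,0,0,0,0,0]],
  ],
)

```text
time_s: 4.52
position: [0.4403, 0.015, 0.0678]
tcp_rot: [[0.336, 0.938, -0.087], [0.906, -0.347, -0.243], [-0.258, 0.003, -0.966]]
force: [3.3, -4.4, -2.5]
opening: 0.228
grasp_force: 30.0
```

```bash
python3 -c "
from fit import *
show()"
```

```text
t 4.5167 tcp_mag [86.3  0.4 67.8] F_mag [-4.6  3.  -2.5] open 19.9 grip 29.999305307865143 j [ -3.  37. 112. -24.  38.  37.]
[[-0.002, -1.0, -0.003], [-0.966, 0.001, 0.258], [-0.258, 0.003, -0.966]]
```

Request:
play_rows(
  motion=[
    [[0,-0.005,0,0,0,0],[0,-0.013,0,0,0,0],[0,-0.021,0,0,0,0],[0,-0.029,0,0,0,0],[0,-0.037,0,0,0,0],[0,-0.043,0,0,0,0],[0,-0.047,0,0,0,0],[0,-0.05,0,0,0,0]],
  ],
)

```text
time_s: 5.18
position: [0.3937, 0.0322, 0.0678]
tcp_rot: [[0.336, 0.938, -0.086], [0.906, -0.347, -0.243], [-0.258, 0.003, -0.966]]
force: [5.1, -7.0, -5.4]
opening: 0.226
grasp_force: 30.0
```

```bash
python3 -c "
from fit import *
show()"
```

```text
t 5.1833 tcp_mag [136.1   0.3  67.8] F_mag [-7.3  4.8 -5.4] open 19.7 grip 29.998687393963337 j [ -1.  36. 118. -26.  34.  42.]
[[-0.001, -1.0, -0.003], [-0.966, 0.0, 0.258], [-0.258, 0.003, -0.966]]
```

Request:
play_rows(
  motion=[
    [[0,-0.005,0,0,0,0],[0,-0.01,0,0,0,0],[0,-0.015,0,0,0,0],[0,-0.02,0,0,0,0],[0,-0.025,0,0,0,0],[0,-0.028,0,0,0,0],[0,-0.03,0,0,0,0],[0,-0.03,0,0,0,0]],
  ],
)

```text
time_s: 5.85
position: [0.3655, 0.0427, 0.0678]
tcp_rot: [[0.336, 0.938, -0.087], [0.906, -0.347, -0.243], [-0.258, 0.003, -0.966]]
force: [4.6, -6.7, -5.1]
opening: 0.225
grasp_force: 30.0
```

```bash
python3 -c "
from fit import *
show()"
```

```text
t 5.85 tcp_mag [166.1   0.3  67.8] F_mag [-6.6  4.7 -5.1] open 19.6 grip 29.998877942562103 j [  0.  36. 121. -28.  31.  46.]
[[-0.001, -1.0, -0.003], [-0.966, 0.001, 0.258], [-0.258, 0.003, -0.966]]
```

Request:
play_rows(
  motion=[
    [[0,-0.001,0,0,0,0],[0,-0.002,0,0,0,0],[0,-0.003,0,0,0,0],[0,-0.004,0,0,0,0],[0,-0.005,0,0,0,0],[0,-0.006,0,0,0,0],[0,-0.006,0,0,0,0]],
  ],
)

```text
time_s: 6.43
position: [0.3603, 0.0446, 0.0678]
tcp_rot: [[0.336, 0.938, -0.087], [0.906, -0.347, -0.244], [-0.258, 0.003, -0.966]]
force: [5.1, -8.1, -4.5]
opening: 0.23
grasp_force: 30.0
```

```bash
python3 -c "
from fit import *
show()"
```

```text
t 6.4333 tcp_mag [171.6   0.2  67.8] F_mag [-7.6  5.9 -4.5] open 20.0 grip 29.998820791952312 j [  1.  36. 122. -28.  31.  46.]
[[-0.001, -1.0, -0.003], [-0.966, 0.001, 0.258], [-0.258, 0.003, -0.966]]
```

Request:
play_rows(
  motion=[
    [[0,-0.001,0,0,0,0],[0,-0.002,0,0,0,0],[0,-0.003,0,0,0,0],[0,-0.003,0,0,0,0]],
  ],
)

```text
time_s: 6.77
position: [0.3575, 0.0456, 0.0678]
tcp_rot: [[0.336, 0.938, -0.087], [0.906, -0.347, -0.244], [-0.259, 0.003, -0.966]]
force: [4.8, -7.9, -6.0]
opening: 0.227
grasp_force: 30.0
```

Request:
play_rows(
  motion=[
    [[0,-0.001,0,0,0,0],[0,-0.001,0,0,0,0]],
  ],
)

```text
time_s: 6.93
position: [0.3566, 0.046, 0.0678]
tcp_rot: [[0.336, 0.938, -0.087], [0.906, -0.347, -0.244], [-0.259, 0.003, -0.966]]
force: [4.8, -8.9, -3.9]
opening: 0.228
grasp_force: 30.0
```

```bash
python3 -c "
from fit import *
show()"
```

```text
t 6.9333 tcp_mag [175.6   0.2  67.8] F_mag [-7.6  6.7 -3.9] open 19.8 grip 29.998685661703348 j [  1.  36. 122. -29.  30.  47.]
[[-0.001, -1.0, -0.003], [-0.966, 0.001, 0.259], [-0.259, 0.003, -0.966]]
```

Request:
play_rows(
  motion=[
    [[0,-0.001,0,0,0,0],[0,-0.001,0,0,0,0]],
  ],
)

```text
time_s: 7.1
position: [0.3561, 0.0462, 0.0677]
tcp_rot: [[0.336, 0.938, -0.086], [0.906, -0.346, -0.244], [-0.259, 0.004, -0.966]]
force: [5.2, -9.4, -5.2]
opening: 0.225
grasp_force: 30.0
```

Request:
play_rows(
  motion=[
    [[0,-0.001,0,0,0,0],[0,-0.001,0,0,0,0]],
  ],
)

```text
time_s: 7.27
position: [0.3561, 0.0463, 0.0678]
tcp_rot: [[0.335, 0.938, -0.085], [0.906, -0.346, -0.244], [-0.258, 0.005, -0.966]]
force: [7.8, -11.8, -6.3]
opening: 0.233
grasp_force: 30.0
```

```bash
python3 -c "
from fit import *
show()"
```

```text
t 7.2667 tcp_mag [1.762e+02 1.000e-01 6.780e+01] F_mag [-11.4   8.4  -6.3] open 20.2 grip 29.99796184594743 j [  1.  36. 123. -29.  30.  47.]
[[-0.001, -1.0, -0.005], [-0.966, -0.001, 0.258], [-0.258, 0.005, -0.966]]
```

Request:
play_rows(
  motion=[
    [[0,0.002,0,0,0,0],[0,0.005,0,0,0,0],[0,0.008,0,0,0,0],[0,0.011,0,0,0,0],[0,0.013,0,0,0,0],[0,0.014,0,0,0,0],[0,0.014,0,0,0,0],[0,0.014,0,0,0,0]],
  ],
)

```text
time_s: 7.93
position: [0.368, 0.0417, 0.0677]
tcp_rot: [[0.336, 0.938, -0.086], [0.906, -0.347, -0.244], [-0.258, 0.004, -0.966]]
force: [4.8, -8.9, -4.2]
opening: 0.229
grasp_force: 30.0
```

```bash
python3 -c "
from fit import *
show()"
```

```text
t 7.9333 tcp_mag [163.4   0.2  67.7] F_mag [-7.6  6.7 -4.2] open 20.0 grip 29.998770486563444 j [  0.  36. 121. -28.  31.  45.]
[[-0.002, -1.0, -0.003], [-0.966, 0.001, 0.258], [-0.258, 0.004, -0.966]]
```

Request:
play_rows(
  motion=[
    [[-0.002,0,0.0005,0,0,0],[-0.004,0,0.001,0,0,0],[-0.006,0,0.0016,0,0,0],[-0.008,0,0.0021,0,0,0],[-0.008,0,0.0021,0,0,0]],
  ],
)

```text
time_s: 8.35
position: [0.3665, 0.0348, 0.0677]
tcp_rot: [[0.337, 0.938, -0.083], [0.906, -0.347, -0.242], [-0.255, 0.007, -0.967]]
force: [7.1, -2.6, -5.0]
opening: 0.231
grasp_force: 30.0
```

```bash
python3 -c "
from fit import *
show()"
```

```text
t 8.35 tcp_mag [162.4   7.3  67.7] F_mag [-7.6  0.  -5. ] open 20.1 grip 29.998939521610737 j [ -1.  36. 122. -29.  30.  45.]
[[-0.003, -1.0, -0.006], [-0.967, 0.001, 0.255], [-0.255, 0.007, -0.967]]
```

Request:
play_rows(
  motion=[
    [[-0.002,0,0.0005,0,0,0],[-0.004,0,0.001,0,0,0],[-0.0055,0,0.0014,0,0,0],[-0.0055,0,0.0014,0,0,0]],
  ],
)

```text
time_s: 8.68
position: [0.3647, 0.0295, 0.0677]
tcp_rot: [[0.337, 0.938, -0.082], [0.906, -0.347, -0.242], [-0.255, 0.007, -0.967]]
force: [6.5, -2.7, -4.1]
opening: 0.224
grasp_force: 30.0
```

```bash
python3 -c "
from fit import *
show()"
```

```text
t 8.6833 tcp_mag [162.3  12.9  67.7] F_mag [-7.   0.3 -4.1] open 19.5 grip 29.998833710560575 j [ -2.  36. 122. -29.  30.  45.]
[[-0.003, -1.0, -0.006], [-0.967, 0.001, 0.255], [-0.255, 0.007, -0.967]]
```

Request:
play_rows(
  motion=[
    [[0,0.001,0,0,0,0],[0,0.002,0,0,0,0],[0,0.003,0,0,0,0],[0,0.004,0,0,0,0],[0,0.004,0,0,0,0]],
  ],
)

```text
time_s: 9.1
position: [0.3657, 0.0285, 0.0677]
tcp_rot: [[0.337, 0.938, -0.087], [0.906, -0.348, -0.242], [-0.257, 0.002, -0.966]]
force: [5.0, 0.7, -3.5]
opening: 0.229
grasp_force: 30.0
```

```bash
python3 -c "
from fit import *
show()"
```

```text
t 9.1 tcp_mag [161.   13.5  67.7] F_mag [-4.5 -2.4 -3.5] open 19.9 grip 29.999410822056234 j [ -2.  36. 122. -29.  30.  44.]
[[-0.002, -1.0, -0.002], [-0.966, 0.002, 0.257], [-0.257, 0.002, -0.966]]
```

Request:
play_rows(
  motion=[
    [[0,0.001,0,0,0,0],[0,0.002,0,0,0,0],[0,0.002,0,0,0,0]],
  ],
)

```text
time_s: 9.35
position: [0.3657, 0.0283, 0.0677]
tcp_rot: [[0.337, 0.937, -0.09], [0.906, -0.349, -0.241], [-0.257, -0.0, -0.966]]
force: [2.8, 6.5, -2.3]
opening: 0.231
grasp_force: 30.0
```

Request:
play_rows(
  motion=[
    [[0,0,0,0,0,0],[0,0,0,0,0,0],[0,0,0,0,0,0],[0,0,0,0,0,0],[0,0,0,0,0,0]],
  ],
  fingers=0.05,
)

```text
time_s: 9.77
position: [0.3654, 0.0272, 0.0679]
tcp_rot: [[0.336, 0.937, -0.092], [0.905, -0.348, -0.243], [-0.26, -0.001, -0.966]]
force: [0.9, 0.4, -0.1]
opening: 0.516
grasp_force: 0.0
```

Request:
play_rows(
  motion=[
    [[0,0,-0.02,0,0,0],[0,0,-0.05,0,0,0],[0,0,-0.08,0,0,0],[0,0,-0.1,0,0,0],[0,0,-0.1,0,0,0]],
  ],
)

```text
time_s: 10.18
position: [0.3774, 0.0523, 0.1674]
tcp_rot: [[0.337, 0.938, -0.083], [0.906, -0.347, -0.243], [-0.256, 0.007, -0.967]]
force: [0.8, 0.0, 0.8]
opening: 0.573
grasp_force: 0.0
```

```bash
python3 - <<'E'
from fit import *
s=show(); print(s["position"],np.round(s["tcp_rot"],3))
c=imaging.capture("wrist"); save(c,"w3")
for q in [(161,13,84),(151,3,84),(171,23,84)]: print(q,px(c,M(P,q)).round(1))
E
```

```text
t 10.1833 tcp_mag [158.2 -12.9 167.4] F_mag [-0.7 -0.3  0.8] open 49.8 grip 0.0 j [  2.  23. 115. -19.  48.  35.]
[[-0.003, -1.0, -0.006], [-0.967, 0.001, 0.256], [-0.256, 0.007, -0.967]]
[0.37739074 0.05225408 0.16739779] [[ 0.337  0.938 -0.083]
 [ 0.906 -0.347 -0.243]
 [-0.256  0.007 -0.967]]
(161, 13, 84) [318.5 215.2]
(151, 3, 84) [330.8 204.7]
(171, 23, 84) [306.8 225.3]
```

View pics/w3.png

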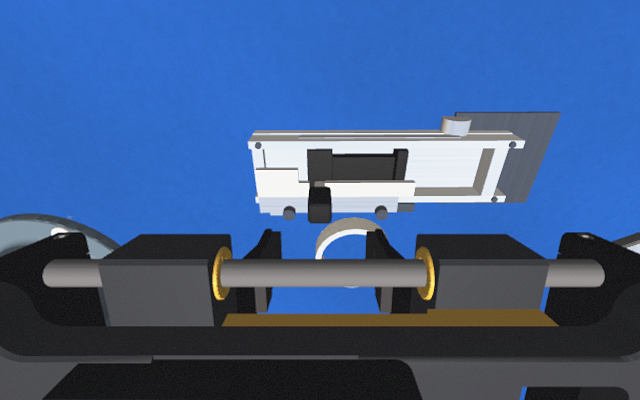

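```bash
cat >> fit.py <<'E'
from scipy.spatial.transform import Rotation as Ro
from scipy.optimize import minimize
def down(a):
    a=np.radians(a); return np.array([[-np.sin(a),np.cos(a),0],[np.cos(a),np.sin(a),0],[0,0,-1]])
def plan(pos,Rt):
    s=bot.read_state(); R=np.array(s["tcp_rot"]); 
    print("shift",(R.T@(np.asarray(pos)-s["position"])).round(4),"rot",Ro.from_matrix(R.T@Rt).as_rotvec(degrees=True).round(2))
def sil(c,p):
    m=np.zeros((400*4,640*4),np.uint8)
    for hx,hy,z0,z1 in((13,23,0,22),(9,11,22,56)):
        q=np.array([px(c,M(p,(i*hx,j*hy,z))) for i in(-1,1) for j in(-1,1) for z in(z0,z1)])*4+1.5
        cv2.fillConvexPoly(m,cv2.convexHull(q.astype(np.int32)),1)
    return cv2.resize(m.astype(np.float32),(640,400),interpolation=cv2.INTER_AREA)
def fitmount(c,mask,p0):
    mask=mask.astype(np.float32)
    f=lambda v: 1-np.minimum(s:=sil(c,(v[0]/1e3,v[1]/1e3,v[2]/57.3)),mask).sum()/np.maximum(s,mask).sum()
    r=minimize(f,[p0[0]*1e3,p0[1]*1e3,p0[2]],method="Nelder-Mead",options=dict(initial_simplex=np.array([[0,0,0],[6,0,0],[0,6,0],[0,0,12]])+[p0[0]*1e3,p0[1]*1e3,p0[2]],xatol=.1,fatol=1e-4))
    return r.x.round(1),1-r.fun
E
python3 - <<'E'
from fit import *
plan((.5365,-.164,.20),down(-64.6))
for cam in("top","scene"):
  c=imaging.capture(cam)
  for r in finder.outline_of(cam,"mount_a")[:3]:
    ys,xs=np.nonzero(r["pixels"]); w=ray(c,(xs.mean(),ys.mean()),.02)
    p0=(.5365,-.164,25.4) if w[1]>-.25 else (.474,-.328,-7)
    print(cam,r["confidence"],w.round(3),fitmount(c,r["pixels"],p0))
E
```

```text
shift [-0.1503  0.2254  0.0058] rot [ 5.99 14.07 43.98]
top 0.7 [ 0.537 -0.164  0.02 ] (array([ 537. , -164.5,   23.1]), np.float64(0.8658131957054138))
top 0.66 [ 0.473 -0.327  0.02 ] (array([ 473. , -329.4,   -9.8]), np.float64(0.9113668203353882))
scene 0.66 [ 0.538 -0.164  0.02 ] (array([ 537.1, -164.6,   28.9]), np.float64(0.8861564993858337))
scene 0.54 [ 0.474 -0.329  0.02 ] (array([ 473.8, -327.7,   -8.1]), np.float64(0.8335467576980591))
```

Request:
play_rows(
  motion=[
    [[-0.15,0.225,0.006,6,14,44],[-0.15,0.225,0.006,6,14,44],[-0.15,0.225,0.006,6,14,44],[-0.15,0.225,0.006,6,14,44],[-0.15,0.225,0.006,6,14,44],[-0.15,0.225,0.006,6,14,44],[-0.15,0.225,0.006,6,14,44],[-0.15,0.225,0.006,6,14,44]],
  ],
  fingers=0.05,
)

```text
time_s: 11.1
position: [0.5379, -0.1701, 0.1966]
tcp_rot: [[0.907, 0.421, -0.002], [0.421, -0.907, -0.003], [-0.003, 0.002, -1.0]]
force: [0.6, -0.2, 0.3]
opening: 0.577
grasp_force: 0.0
```

Request:
play_rows(
  motion=[
    [[0,0,0,0,0,0],[0,0,0,0,0,0]],
  ],
)

```text
time_s: 11.27
position: [0.5332, -0.1629, 0.1956]
tcp_rot: [[0.904, 0.428, -0.01], [0.428, -0.904, 0.002], [-0.009, -0.006, -1.0]]
force: [0.4, 0.9, -0.1]
opening: 0.573
grasp_force: 0.0
```

```bash
python3 - <<'E'
from fit import *
show()
c=imaging.capture("wrist")
for r in finder.outline_of("wrist","mount_a")[:2]:
    ys,xs=np.nonzero(r["pixels"]); w=ray(c,(xs.mean(),ys.mean()),.02)
    print(r["confidence"],w.round(3),fitmount(c,r["pixels"],(.537,-.1645,26)))
plan((.537,-.1645,.042),down(-64))
plan((.537,-.1645,.1),down(-64))
E
```

```text
t 11.2667 tcp_mag [-62.4 135.1 195.6] F_mag [-0.  -1.  -0.1] open 49.8 grip 0.0 j [-28.  29.  94.  -0.  58.  36.]
[[-0.7, -0.715, 0.01], [-0.715, 0.7, 0.002], [-0.009, -0.006, -1.0]]
0.72 [ 0.539 -0.165  0.02 ] (array([ 538.1, -165.4,   24.5]), np.float64(0.9385604858398438))
0.45 [0.347 0.045 0.02 ] (array([ 537. , -164.5,   26. ]), np.float64(0.0))
shift [0.0033 0.0044 0.1542] rot [-0.29  0.44 -0.57]
shift [0.0029 0.0041 0.0962] rot [-0.29  0.44 -0.57]
```

Request:
play_rows(
  motion=[
    [[0.002,0.003,0.03,0,0,0],[0.004,0.005,0.065,0,0,0],[0.004,0.005,0.09,0,0,0],[0.004,0.005,0.1,0,0,0],[0.004,0.005,0.1,0,0,0],[0.004,0.005,0.1,0,0,0]],
  ],
)

```text
time_s: 11.87
position: [0.5402, -0.1659, 0.0976]
tcp_rot: [[0.903, 0.429, -0.006], [0.429, -0.903, -0.0], [-0.006, -0.002, -1.0]]
force: [0.3, 0.5, 0.1]
opening: 0.578
grasp_force: 0.0
```

```bash
python3 - <<'E'
from fit import *
show()
plan((.5378,-.1652,.043),down(-65))
E
```

```text
t 11.8667 tcp_mag [-70.1 135.5  97.6] F_mag [-0.1 -0.6  0.1] open 50.3 grip 0.0 j [-28.  37.  97.  -0.  46.  36.]
[[-0.699, -0.715, 0.006], [-0.715, 0.699, 0.002], [-0.006, -0.002, -1.0]]
shift [-0.0016 -0.0016  0.0546] rot [-0.14  0.33  0.41]
```

Request:
play_rows(
  motion=[
    [[-0.001,-0.0015,0.02,0,0,0],[-0.0015,-0.0015,0.04,0,0,0],[-0.0015,-0.0015,0.05,0,0,0],[-0.0015,-0.0015,0.0535,0,0,0],[-0.0015,-0.0015,0.0535,0,0,0]],
  ],
)

```text
time_s: 12.28
position: [0.5384, -0.1662, 0.0444]
tcp_rot: [[0.904, 0.428, -0.005], [0.428, -0.904, -0.001], [-0.005, -0.001, -1.0]]
force: [-0.1, 0.1, 0.4]
opening: 0.577
grasp_force: 0.0
```

Request:
play_rows(
  motion=[
    [[0,0,0,0,0,0],[0,0,0,0,0,0],[0,0,0,0,0,0],[0,0,0,0,0,0],[0,0,0,0,0,0],[0,0,0,0,0,0],[0,0,0,0,0,0]],
  ],
  fingers=0.012,
)

```text
time_s: 12.87
position: [0.5382, -0.1662, 0.0444]
tcp_rot: [[0.904, 0.428, -0.005], [0.428, -0.904, -0.001], [-0.005, -0.001, -1.0]]
force: [0.2, -0.6, 2.8]
opening: 0.251
grasp_force: 30.0
```

```bash
python3 - <<'E'
from fit import *
show()
plan((.5378,-.1652,.043),down(-65))
E
```

```text
t 12.8667 tcp_mag [-68.3 136.4  44.4] F_mag [-0.4  0.5  2.8] open 21.8 grip 30.00065127387643 j [-28.  42.  99.  -0.  39.  36.]
[[-0.7, -0.714, 0.004], [-0.714, 0.7, 0.003], [-0.005, -0.001, -1.0]]
shift [ 0.     -0.0011  0.0014] rot [-0.07  0.28  0.34]
```

Request:
play_rows(
  motion=[
    [[0,0,-0.03,0,0,0],[0,0,-0.065,0,0,0],[0,0,-0.095,0,0,0],[0,0,-0.1,0,0,0],[0,0,-0.1,0,0,0]],
  ],
)

```text
time_s: 13.28
position: [0.5401, -0.1668, 0.1463]
tcp_rot: [[0.904, 0.428, -0.001], [0.428, -0.904, -0.003], [-0.002, 0.003, -1.0]]
force: [0.6, 0.1, 0.1]
opening: 0.247
grasp_force: 30.0
```

Request:
play_rows(
  motion=[
    [[0.006,-0.022,0,0,0,6.5],[0.012,-0.045,0,0,0,13],[0.018,-0.067,0,0,0,19.5],[0.024,-0.09,0,0,0,26],[0.03,-0.112,0,0,0,32.5],[0.036,-0.135,0,0,0,39],[0.039,-0.155,0,0,0,45.5],[0.039,-0.155,0,0,0,45.5]],
  ],
)

```text
time_s: 13.95
position: [0.5037, -0.0057, 0.142]
tcp_rot: [[0.939, -0.345, -0.013], [-0.345, -0.939, 0.002], [-0.013, 0.003, -1.0]]
force: [-0.1, 0.1, 0.1]
opening: 0.25
grasp_force: 30.0
```

Request:
play_rows(
  motion=[
    [[0,0,0,0,0,0],[0,0,0,0,0,0]],
  ],
)

```text
time_s: 14.12
position: [0.5075, -0.0097, 0.1431]
tcp_rot: [[0.939, -0.343, -0.006], [-0.343, -0.939, -0.001], [-0.006, 0.003, -1.0]]
force: [0.5, -0.4, 0.3]
opening: 0.248
grasp_force: 30.0
```

```bash
python3 - <<'E'
from fit import *
show()
plan(M(P,(15,0,80)),down(P[2]*180/np.pi+90))
c=imaging.capture("wrist"); save(c,"w4")
E
```

```text
t 14.1167 tcp_mag [ 14.7   0.2 143.1] F_mag [-0.6  0.2  0.3] open 21.6 grip 29.99970770906657 j [-14.  30. 104.  -0.  47.  97.]
[[-1.0, -0.004, 0.006], [-0.004, 1.0, 0.003], [-0.006, 0.003, -1.0]]
shift [ 0.0001 -0.0004  0.0631] rot [0.17 0.33 0.2 ]
```

View pics/w4.png

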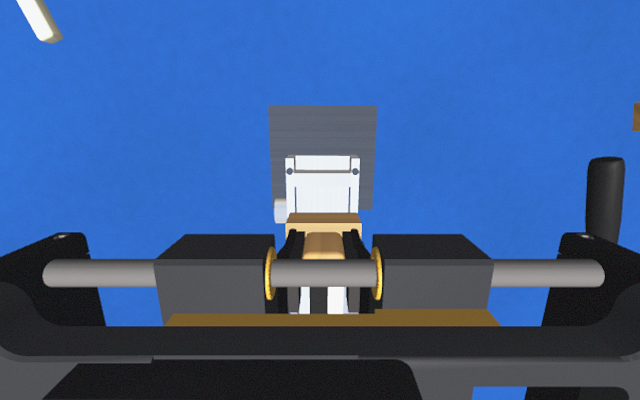

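Request:
play_rows(
  motion=[
    [[0,0,0.02,0,0,0],[0,0,0.04,0,0,0],[0,0,0.055,0,0,0],[0,0,0.063,0,0,0],[0,0,0.068,0,0,0],[0,0,0.073,0,0,0],[0,0,0.078,0,0,0],[0,0,0.082,0,0,0]],
  ],
)

```text
time_s: 14.83
position: [0.5076, -0.0097, 0.062]
tcp_rot: [[0.939, -0.345, -0.004], [-0.345, -0.939, -0.001], [-0.004, 0.002, -1.0]]
force: [-0.1, 0.3, -0.3]
opening: 0.25
grasp_force: 30.0
```

```bash
python3 - <<'E'
from fit import *
show()
E
```

```text
t 14.8333 tcp_mag [14.6  0.2 62. ] F_mag [ 0.2 -0.3 -0.3] open 21.7 grip 29.99994202516973 j [-14.  38. 107.  -0.  35.  97.]
[[-1.0, -0.002, 0.004], [-0.002, 1.0, 0.002], [-0.004, 0.002, -1.0]]
```

No contact in the channel; lower to the floor.

Request:
play_rows(
  motion=[
    [[0,0,0.002,0,0,0],[0,0,0.004,0,0,0],[0,0,0.005,0,0,0],[0,0,0.006,0,0,0],[0,0,0.006,0,0,0]],
  ],
)

```text
time_s: 15.25
position: [0.5073, -0.0094, 0.0564]
tcp_rot: [[0.939, -0.345, -0.005], [-0.345, -0.939, -0.001], [-0.004, 0.002, -1.0]]
force: [-0.8, -0.6, 0.8]
opening: 0.251
grasp_force: 30.0
```

```bash
python3 - <<'E'
from fit import *
show()
E
```

```text
t 15.25 tcp_mag [15.1 -0.  56.4] F_mag [0.5 0.9 0.8] open 21.9 grip 30.000406801700592 j [-14.  39. 107.  -0.  35.  97.]
[[-1.0, -0.002, 0.004], [-0.002, 1.0, 0.002], [-0.004, 0.002, -1.0]]
```

Request:
play_rows(
  motion=[
    [[0,0,0.0007,0,0,0],[0,0,0.0007,0,0,0]],
  ],
)

```text
time_s: 15.42
position: [0.5073, -0.0094, 0.0563]
tcp_rot: [[0.939, -0.345, -0.005], [-0.345, -0.939, -0.001], [-0.004, 0.002, -1.0]]
force: [-1.2, -0.4, 6.8]
opening: 0.248
grasp_force: 30.0
```

Request:
play_rows(
  motion=[
    [[0,0,0,0,0,0],[0,0,0,0,0,0],[0,0,0,0,0,0],[0,0,0,0,0,0]],
  ],
  fingers=0.042,
)

```text
time_s: 15.75
position: [0.5071, -0.0094, 0.0552]
tcp_rot: [[0.939, -0.345, -0.005], [-0.345, -0.939, -0.001], [-0.005, 0.002, -1.0]]
force: [-0.8, 0.1, 1.2]
opening: 0.442
grasp_force: 0.0
```

Request:
play_rows(
  motion=[
    [[0,0,-0.02,0,0,0],[0,0,-0.05,0,0,0],[0,0,-0.09,0,0,0],[0,0,-0.13,0,0,0],[0,0,-0.135,0,0,0],[0,0,-0.135,0,0,0]],
  ],
)

```text
time_s: 16.25
position: [0.5098, -0.0097, 0.1931]
tcp_rot: [[0.939, -0.345, 0.002], [-0.345, -0.939, -0.002], [0.002, 0.002, -1.0]]
force: [0.1, 0.9, -1.0]
opening: 0.484
grasp_force: 0.0
```

```bash
python3 - <<'E'
from fit import *
show()
plan((.4733,-.3286,.19),down(-99))
c=imaging.capture("wrist")
for r in finder.outline_of("wrist","mount_a")[:2]:
    ys,xs=np.nonzero(r["pixels"]); print(r["confidence"],ray(c,(xs.mean(),ys.mean()),.03).round(3))
E
```

```text
t 16.25 tcp_mag [ 12.6  -0.6 193.1] F_mag [ 0.2 -0.9 -1. ] open 42.1 grip 0.0 j [-14.  25. 101.  -0.  53.  97.]
[[-1.0, -0.002, -0.002], [-0.002, 1.0, 0.002], [0.002, 0.002, -1.0]]
shift [0.0756 0.312  0.0038] rot [  0.11  -0.13 -11.15]
0.74 [0.4   0.004 0.03 ]
0.7 [ 0.507 -0.01   0.03 ]
```

Mount B stands in the track at (0.507, -0.010). Next mount A.

Request:
play_rows(
  motion=[
    [[0.009,0.036,0,0,0,-2],[0.018,0.075,0.002,0,0,-5],[0.027,0.113,0.002,0,0,-8],[0.036,0.15,0.003,0,0,-11],[0.046,0.189,0.003,0,0,-11],[0.055,0.228,0.003,0,0,-11],[0.064,0.266,0.003,0,0,-11],[0.071,0.295,0.003,0,0,-11]],
  ],
)

```text
time_s: 17.02
position: [0.4711, -0.313, 0.1849]
tcp_rot: [[0.987, -0.161, -0.009], [-0.161, -0.987, 0.002], [-0.009, -0.0, -1.0]]
force: [0.3, 1.1, -0.1]
opening: 0.485
grasp_force: 0.0
```

Request:
play_rows(
  motion=[
    [[0.0,0.018,0.02,0,0,0],[0.0,0.018,0.03,0,0,0],[0.0,0.018,0.03,0,0,0],[0.0,0.018,0.03,0,0,0]],
  ],
  fingers=0.05,
)

```text
time_s: 17.35
position: [0.4682, -0.3263, 0.1552]
tcp_rot: [[0.987, -0.159, -0.01], [-0.159, -0.987, 0.005], [-0.011, -0.003, -1.0]]
force: [0.3, -0.2, -0.3]
opening: 0.566
grasp_force: 0.0
```

```bash
python3 - <<'E'
from fit import *
show()
c=imaging.capture("wrist")
for r in finder.outline_of("wrist","mount_a")[:2]:
    ys,xs=np.nonzero(r["pixels"]); w=ray(c,(xs.mean(),ys.mean()),.02)
    x,q=fitmount(c,r["pixels"],(.4733,-.3286,-9)); print(r["confidence"],w.round(3),x,q)
    if q>.5: plan((x[0]/1e3,x[1]/1e3,.0435),down(x[2]-90))
E
```

```text
t 17.35 tcp_mag [-58.  310.8 155.2] F_mag [-0.4  0.1 -0.3] open 49.3 grip 0.0 j [-46.  33.  94.  -0.  54.  53.]
[[-0.981, -0.192, 0.011], [-0.192, 0.981, -0.001], [-0.011, -0.003, -1.0]]
0.86 [ 0.501 -0.013  0.02 ] [ 473.3 -328.6   -9. ] 0.0
0.71 [ 0.475 -0.33   0.02 ] [ 474.7 -330.4   -6.5] 0.8904796242713928
shift [0.0064 0.0028 0.1136] rot [-0.01  0.4  -2.58]
```

Request:
play_rows(
  motion=[
    [[0.003,0.001,0.03,0,0,-1.5],[0.0055,0.002,0.055,0,0,-1.5],[0.0055,0.002,0.06,0,0,-1.5],[0.0055,0.002,0.06,0,0,-1.5]],
  ],
)

```text
time_s: 17.78
position: [0.474, -0.3294, 0.0967]
tcp_rot: [[0.991, -0.132, -0.008], [-0.132, -0.991, 0.002], [-0.008, -0.001, -1.0]]
force: [0.3, 0.3, 0.8]
opening: 0.576
grasp_force: 0.0
```

```bash
python3 - <<'E'
from fit import *
show(); plan((.474,-.3295,.0435),down(-98))
E
```

```text
t 17.7833 tcp_mag [-64.5 311.7  96.7] F_mag [-0.1 -0.4  0.8] open 50.1 grip 0.0 j [-46.  38.  95.  -0.  47.  52.]
[[-0.976, -0.22, 0.008], [-0.22, 0.976, 0.001], [-0.008, -0.001, -1.0]]
shift [0.0004 0.0002 0.0532] rot [-0.06  0.47  0.42]
```

Request:
play_rows(
  motion=[
    [[0,0,0.02,0,0,0],[0,0,0.04,0,0,0],[0,0,0.049,0,0,0],[0,0,0.0525,0,0,0],[0,0,0.0525,0,0,0]],
  ],
)

```text
time_s: 18.2
position: [0.4744, -0.3312, 0.0456]
tcp_rot: [[0.991, -0.133, -0.005], [-0.133, -0.991, -0.001], [-0.005, 0.001, -1.0]]
force: [0.4, -0.3, -0.0]
opening: 0.574
grasp_force: 0.0
```

Request:
play_rows(
  motion=[
    [[0,0,0,0,0,0],[0,0,0,0,0,0],[0,0,0,0,0,0],[0,0,0,0,0,0],[0,0,0,0,0,0],[0,0,0,0,0,0],[0,0,0,0,0,0]],
  ],
  fingers=0.012,
)

```text
time_s: 18.78
position: [0.4744, -0.3316, 0.0457]
tcp_rot: [[0.991, -0.133, -0.005], [-0.133, -0.991, -0.001], [-0.005, 0.002, -1.0]]
force: [-0.4, 1.0, 3.0]
opening: 0.249
grasp_force: 30.0
```

Request:
play_rows(
  motion=[
    [[0,0,-0.03,0,0,0],[0,0,-0.065,0,0,0],[0,0,-0.095,0,0,0],[0,0,-0.1,0,0,0],[0,0,-0.1,0,0,0]],
  ],
)

```text
time_s: 19.2
position: [0.4759, -0.3325, 0.1476]
tcp_rot: [[0.991, -0.133, -0.002], [-0.133, -0.991, -0.005], [-0.001, 0.005, -1.0]]
force: [-0.1, 0.1, -2.0]
opening: 0.249
grasp_force: 30.0
```

```bash
python3 - <<'E'
from fit import *
show(); plan(M(P,(46,0,145)),down(-110.26))
E
```

```text
t 19.2 tcp_mag [-67.4 314.  147.6] F_mag [ 0.2 -0.  -2. ] open 21.7 grip 29.999901107512414 j [-46.  34.  93.  -0.  53.  52.]
[[-0.976, -0.218, -0.0], [-0.218, 0.976, 0.005], [-0.001, 0.005, -1.0]]
shift [-0.0422 -0.3311  0.001 ] rot [ 0.28  0.02 12.6 ]
```

Request:
play_rows(
  motion=[
    [[-0.005,-0.025,0,0,0,2],[-0.01,-0.062,0,0,0,4],[-0.015,-0.1,0,0,0,7],[-0.02,-0.138,0,0,0,10],[-0.025,-0.176,0,0,0,12.5],[-0.03,-0.214,0,0,0,12.5],[-0.035,-0.252,0,0,0,12.5],[-0.038,-0.285,0,0,0,12.5]],
  ],
)

```text
time_s: 19.87
position: [0.4728, -0.0411, 0.1433]
tcp_rot: [[0.939, -0.345, -0.01], [-0.345, -0.939, 0.001], [-0.01, 0.002, -1.0]]
force: [-0.1, -0.1, -0.6]
opening: 0.247
grasp_force: 30.0
```

```bash
python3 - <<'E'
from fit import *
show(); plan(M(P,(46,0,145)),down(-110.26))
E
```

```text
t 19.8667 tcp_mag [ 36.5  41.7 143.3] F_mag [ 0.   0.1 -0.6] open 21.5 grip 29.99803824350238 j [-18.  28. 108.  -0.  44.  92.]
[[-1.0, -0.002, 0.01], [-0.002, 1.0, 0.002], [-0.01, 0.002, -1.0]]
shift [-0.0095 -0.0417 -0.0017] rot [0.14 0.57 0.1 ]
```

Request:
play_rows(
  motion=[
    [[-0.004,-0.015,0,0,0,0],[-0.008,-0.03,0,0,0,0],[-0.0095,-0.041,0,0,0,0],[-0.0095,-0.041,0,0,0,0],[-0.0095,-0.041,0,0,0,0],[-0.0095,-0.041,0,0,0,0]],
  ],
)

```text
time_s: 20.37
position: [0.4802, -0.0027, 0.1444]
tcp_rot: [[0.939, -0.345, -0.006], [-0.345, -0.939, -0.001], [-0.006, 0.003, -1.0]]
force: [0.1, 0.7, 0.3]
opening: 0.248
grasp_force: 30.0
```

```bash
python3 - <<'E'
from fit import *
show(); plan(M(P,(46,0,65)),down(-110.26))
c=imaging.capture("wrist"); save(c,"w5")
for r in finder.outline_of("wrist","mount_a")[:3]:
    ys,xs=np.nonzero(r["pixels"]); print(r["confidence"],xs.min(),xs.max(),ys.min(),ys.max())
R=np.array(bot.read_state()["tcp_rot"]); t=np.array(bot.read_state()["position"])
for sx in(-13,13):
  for sy in (-23,23): print(px(c,t+R@np.array([sx/1e3,sy/1e3,.0457-.022])).round(1))
E
```

```text
t 20.3667 tcp_mag [ 42.8   3.1 144.4] F_mag [ 0.1 -0.7  0.3] open 21.5 grip 29.999680509790778 j [-14.  28. 108.  -0.  45.  97.]
[[-1.0, -0.001, 0.006], [-0.001, 1.0, 0.003], [-0.006, 0.003, -1.0]]
shift [-0.0028 -0.0034  0.0794] rot [0.17 0.32 0.07]
0.72 294 346 155 190
0.62 286 362 212 258
[286.9 261.8]
[360.5 261.8]
[285.5 222.5]
[362.  222.5]
```

Request:
play_rows(
  motion=[
    [[-0.002,-0.003,0,0,0,0],[-0.002,-0.003,0,0,0,0],[-0.002,-0.003,0.02,0,0,0],[-0.002,-0.003,0.04,0,0,0],[-0.002,-0.003,0.04,0,0,0],[-0.002,-0.003,0.04,0,0,0]],
  ],
)

```text
time_s: 20.97
position: [0.4785, 0.0014, 0.1044]
tcp_rot: [[0.939, -0.345, -0.008], [-0.345, -0.939, -0.0], [-0.007, 0.003, -1.0]]
force: [-0.5, 0.4, -0.8]
opening: 0.251
grasp_force: 30.0
```

```bash
python3 - <<'E'
from fit import *
show(); plan(M(P,(45,0,58)),down(-110.26))
E
```

```text
t 20.9667 tcp_mag [ 45.8  -0.2 104.4] F_mag [ 0.6 -0.2 -0.8] open 21.8 grip 30.00000324100256 j [-13.  32. 109.  -0.  39.  97.]
[[-1.0, -0.001, 0.007], [-0.001, 1.0, 0.003], [-0.007, 0.003, -1.0]]
shift [0.0012 0.     0.0464] rot [0.16 0.43 0.07]
```

Request:
play_rows(
  motion=[
    [[0,0,0.015,0,0,0],[0,0,0.025,0,0,0],[0,0,0.031,0,0,0],[0,0,0.036,0,0,0],[0,0,0.041,0,0,0],[0,0,0.044,0,0,0],[0,0,0.044,0,0,0]],
  ],
)

```text
time_s: 21.55
position: [0.479, 0.0014, 0.0608]
tcp_rot: [[0.939, -0.345, -0.006], [-0.345, -0.939, -0.001], [-0.005, 0.003, -1.0]]
force: [-0.3, 0.2, -1.6]
opening: 0.246
grasp_force: 30.0
```

Request:
play_rows(
  motion=[
    [[0,0,0.001,0,0,0],[0,0,0.002,0,0,0],[0,0,0.002,0,0,0]],
  ],
)

```text
time_s: 21.8
position: [0.4791, 0.0014, 0.0591]
tcp_rot: [[0.939, -0.345, -0.005], [-0.345, -0.939, -0.001], [-0.004, 0.002, -1.0]]
force: [-0.2, 0.7, -0.4]
opening: 0.248
grasp_force: 30.0
```

```bash
python3 - <<'E'
from fit import *
show()
E
```

```text
t 21.8 tcp_mag [45.2 -0.4 59.1] F_mag [ 0.4 -0.6 -0.4] open 21.5 grip 29.99983994755894 j [-13.  38. 111.  -0.  32.  97.]
[[-1.0, -0.002, 0.004], [-0.002, 1.0, 0.002], [-0.004, 0.002, -1.0]]
```

Request:
play_rows(
  motion=[
    [[0,0,0.001,0,0,0],[0,0,0.0018,0,0,0],[0,0,0.0018,0,0,0]],
  ],
)

```text
time_s: 22.05
position: [0.4792, 0.0013, 0.0576]
tcp_rot: [[0.939, -0.345, -0.005], [-0.345, -0.939, -0.001], [-0.004, 0.002, -1.0]]
force: [-0.3, 0.5, 3.2]
opening: 0.25
grasp_force: 30.0
```

Request:
play_rows(
  motion=[
    [[0,0,0,0,0,0],[0,0,0,0,0,0],[0,0,0,0,0,0],[0,0,0,0,0,0]],
  ],
  fingers=0.042,
)

```text
time_s: 22.38
position: [0.479, 0.0014, 0.0571]
tcp_rot: [[0.939, -0.345, -0.005], [-0.345, -0.939, -0.001], [-0.005, 0.003, -1.0]]
force: [-0.4, 0.6, 0.8]
opening: 0.448
grasp_force: 0.0
```

Request:
play_rows(
  motion=[
    [[0,0,-0.02,0,0,0],[0,0,-0.05,0,0,0],[0,0,-0.09,0,0,0],[0,0,-0.13,0,0,0],[0,0,-0.135,0,0,0],[0,0,-0.135,0,0,0]],
  ],
)

```text
time_s: 22.88
position: [0.4817, 0.0012, 0.1948]
tcp_rot: [[0.939, -0.345, 0.002], [-0.345, -0.939, -0.002], [0.002, 0.002, -1.0]]
force: [0.6, 0.6, -0.3]
opening: 0.481
grasp_force: 0.0
```

```bash
python3 - <<'E'
from fit import *
show()
Rt=np.array([[np.cos(P[2]),-np.sin(P[2]),0],[np.sin(P[2]),np.cos(P[2]),0],[0,0,1]])@np.array([[0,-1,0],[-.966,0,.259],[-.259,0,-.966]])
plan(M(P,(161,-13,167)),Rt)
w=imaging.capture("wrist"); c=imaging.capture("scene")
a=cv2.resize(w["frame"][100:300,220:430],None,fx=1.9,fy=1.9); b=cv2.resize(c["frame"][120:245,310:440],None,fx=3,fy=3,interpolation=cv2.INTER_CUBIC)
h=380; im=np.hstack([a[:h],cv2.resize(b,(380,h))]); cv2.imwrite("pics/c1.png",im[:,:,::-1])
E
```

```text
t 22.8833 tcp_mag [ 42.7  -1.  194.8] F_mag [-0.4 -0.8 -0.3] open 41.8 grip 0.0 j [-13.  23. 105.  -0.  52.  97.]
[[-1.0, -0.002, -0.002], [-0.002, 1.0, 0.002], [0.002, 0.002, -1.0]]
shift [-0.1183 -0.0122  0.0275] rot [-11.59 -11.83 -89.36]
```

View pics/c1.png

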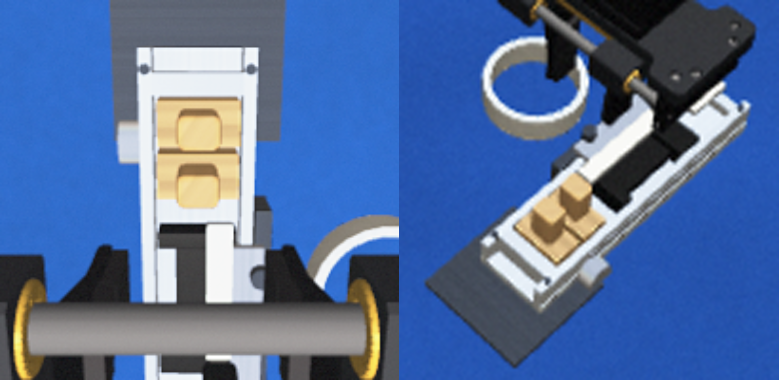

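Request:
play_rows(
  motion=[
    [[-0.015,-0.002,0,-0.9,-0.9,-6.5],[-0.03,-0.003,0,-1.7,-1.7,-13],[-0.045,-0.005,0.005,-2.6,-2.6,-19.5],[-0.06,-0.006,0.01,-3.4,-3.5,-26],[-0.075,-0.008,0.012,-4.2,-4.3,-32.5],[-0.09,-0.009,0.015,-5.1,-5.2,-39],[-0.105,-0.011,0.02,-5.9,-6,-45.5],[-0.118,-0.012,0.027,-6.8,-6.9,-52]],
  ],
  fingers=0.05,
)

```text
time_s: 23.65
position: [0.3707, 0.0538, 0.164]
tcp_rot: [[0.836, 0.537, -0.114], [0.524, -0.842, -0.127], [-0.164, 0.046, -0.985]]
force: [0.1, 0.7, -0.5]
opening: 0.573
grasp_force: 0.0
```

```bash
cat >> fit.py <<'E'
RK=np.array([[np.cos(P[2]),-np.sin(P[2]),0],[np.sin(P[2]),np.cos(P[2]),0],[0,0,1]])@np.array([[0,-1,0],[-.966,0,.259],[-.259,0,-.966]])
E
python3 - <<'E'
from fit import *
show();plan(M(P,(161,-13,167)),RK)
E
```

```text
t 23.65 tcp_mag [165.1 -12.  164. ] F_mag [ 0.1 -0.7 -0.5] open 49.8 grip 0.0 j [ -3.  22. 116. -10.  48.  62.]
[[-0.603, -0.796, 0.063], [-0.781, 0.604, 0.158], [-0.164, 0.046, -0.985]]
shift [ 0.0028  0.0028 -0.0034] rot [ -5.37  -4.52 -36.92]
```

Request:
play_rows(
  motion=[
    [[0.001,0.001,-0.001,-0.9,-0.8,-6.3],[0.002,0.002,-0.002,-1.8,-1.5,-12.5],[0.003,0.003,-0.003,-2.7,-2.3,-19],[0.003,0.003,-0.003,-3.6,-3.0,-25],[0.003,0.003,-0.003,-4.5,-3.8,-31],[0.003,0.003,-0.003,-5.4,-4.5,-37],[0.003,0.003,-0.003,-5.4,-4.5,-37],[0.003,0.003,-0.003,-5.4,-4.5,-37]],
  ],
)

```text
time_s: 24.32
position: [0.3761, 0.053, 0.1669]
tcp_rot: [[0.34, 0.936, -0.089], [0.904, -0.352, -0.242], [-0.258, 0.002, -0.966]]
force: [0.4, -0.4, -0.5]
opening: 0.569
grasp_force: 0.0
```

```bash
python3 - <<'E'
from fit import *
show();plan(M(P,(161.5,6.2,93)),RK);plan(M(P,(161.5,13,67.7)),RK)
E
```

```text
t 24.3167 tcp_mag [159.8 -13.1 166.9] F_mag [-0.5  0.2 -0.5] open 49.5 grip 0.0 j [  2.  23. 115. -19.  49.  36.]
[[-0.006, -1.0, -0.0], [-0.966, 0.006, 0.258], [-0.258, 0.002, -0.966]]
shift [ 0.0004 -0.0018  0.0764] rot [ 0.02 -0.05 -0.36]
shift [ 0.0004 -0.0018  0.1026] rot [ 0.02 -0.05 -0.36]
```

Request:
play_rows(
  motion=[
    [[0,-0.002,0.025,0,0,0],[0,-0.002,0.05,0,0,0],[0,-0.002,0.075,0,0,0],[0,-0.002,0.095,0,0,0],[0,-0.002,0.1025,0,0,0],[0,-0.002,0.1025,0,0,0],[0,-0.002,0.1025,0,0,0]],
  ],
)

```text
time_s: 24.9
position: [0.3667, 0.0285, 0.069]
tcp_rot: [[0.341, 0.936, -0.086], [0.904, -0.351, -0.242], [-0.257, 0.004, -0.966]]
force: [0.8, 0.6, -0.6]
opening: 0.575
grasp_force: 0.0
```

```bash
python3 - <<'E'
from fit import *
show();plan(M(P,(161.5,13,67.7)),RK)
E
```

```text
t 24.9 tcp_mag [160.1  13.1  69. ] F_mag [-0.6 -0.9 -0.6] open 50.0 grip 0.0 j [ -2.  35. 122. -29.  31.  45.]
[[-0.006, -1.0, -0.003], [-0.966, 0.005, 0.257], [-0.257, 0.004, -0.966]]
shift [ 0.0005 -0.0014  0.0013] rot [ 0.16 -0.09 -0.36]
```

Request:
play_rows(
  motion=[
    [[0,-0.0015,0.001,0,0,0],[0,-0.0015,0.001,0,0,0],[0,-0.0015,0.001,0,0,0],[0,-0.0015,0.001,0,0,0],[0,-0.0015,0.001,0,0,0],[0,-0.0015,0.001,0,0,0],[0,-0.0015,0.001,0,0,0],[0,-0.0015,0.001,0,0,0]],
  ],
  fingers=0.01,
)

```text
time_s: 25.57
position: [0.3659, 0.0289, 0.0686]
tcp_rot: [[0.339, 0.937, -0.084], [0.905, -0.35, -0.243], [-0.257, 0.007, -0.966]]
force: [1.0, 0.6, 6.2]
opening: 0.225
grasp_force: 30.0
```

```bash
python3 - <<'E'
from fit import *
show()
E
```

```text
t 25.5667 tcp_mag [161.   13.   68.6] F_mag [-0.7 -0.9  6.2] open 19.6 grip 30.001116385683417 j [ -2.  36. 122. -29.  30.  45.]
[[-0.005, -1.0, -0.006], [-0.966, 0.003, 0.257], [-0.257, 0.007, -0.966]]
```

Request:
play_rows(
  motion=[
    [[0,-0.001,0,0,0,0],[0,-0.002,0,0,0,0],[0,-0.003,0,0,0,0],[0,-0.004,0,0,0,0],[0,-0.004,0,0,0,0]],
  ],
)

```text
time_s: 25.98
position: [0.3654, 0.03, 0.0686]
tcp_rot: [[0.34, 0.937, -0.078], [0.905, -0.348, -0.243], [-0.255, 0.012, -0.967]]
force: [5.9, -3.1, 4.8]
opening: 0.235
grasp_force: 30.0
```

```bash
python3 - <<'E'
from fit import *
show()
E
```

```text
t 25.9833 tcp_mag [161.8  12.2  68.6] F_mag [-6.6  0.9  4.8] open 20.4 grip 30.000401868164772 j [ -2.  35. 122. -29.  30.  45.]
[[-0.005, -1.0, -0.011], [-0.967, 0.002, 0.255], [-0.255, 0.012, -0.967]]
```

Request:
play_rows(
  motion=[
    [[0,-0.001,0,0,0,0],[0,-0.002,0,0,0,0],[0,-0.002,0,0,0,0]],
  ],
)

```text
time_s: 26.23
position: [0.3637, 0.0307, 0.0686]
tcp_rot: [[0.34, 0.937, -0.077], [0.905, -0.348, -0.243], [-0.254, 0.012, -0.967]]
force: [5.8, -3.3, 3.8]
opening: 0.226
grasp_force: 30.0
```

```bash
python3 - <<'E'
from fit import *
show()
E
```

```text
t 26.2333 tcp_mag [163.6  12.1  68.6] F_mag [-6.6  1.1  3.8] open 19.7 grip 30.000489362355438 j [ -2.  35. 122. -30.  30.  46.]
[[-0.005, -1.0, -0.011], [-0.967, 0.002, 0.255], [-0.254, 0.012, -0.967]]
```

Request:
play_rows(
  motion=[
    [[0.002,0,-0.0005,0,0,0],[0.004,0,-0.001,0,0,0],[0.006,0,-0.0016,0,0,0],[0.008,0,-0.0021,0,0,0],[0.008,0,-0.0021,0,0,0]],
  ],
)

```text
time_s: 26.65
position: [0.3666, 0.0387, 0.0686]
tcp_rot: [[0.339, 0.937, -0.078], [0.906, -0.348, -0.243], [-0.254, 0.012, -0.967]]
force: [6.5, -1.2, 5.4]
opening: 0.224
grasp_force: 30.0
```

```bash
python3 - <<'E'
from fit import *
show()
E
```

```text
t 26.65 tcp_mag [163.7   3.6  68.6] F_mag [-6.5 -1.2  5.4] open 19.5 grip 30.00065473752329 j [ -0.  36. 122. -29.  30.  46.]
[[-0.005, -1.0, -0.011], [-0.967, 0.002, 0.254], [-0.254, 0.012, -0.967]]
```

Request:
play_rows(
  motion=[
    [[0.0015,0,-0.0004,0,0,0],[0.003,0,-0.0008,0,0,0],[0.0045,0,-0.0012,0,0,0],[0.0045,0,-0.0012,0,0,0]],
  ],
)

```text
time_s: 26.98
position: [0.3673, 0.0424, 0.0686]
tcp_rot: [[0.339, 0.937, -0.08], [0.905, -0.348, -0.244], [-0.256, 0.01, -0.966]]
force: [5.8, -7.0, 3.9]
opening: 0.227
grasp_force: 30.0
```

```bash
python3 - <<'E'
from fit import *
show()
E
```

```text
t 26.9833 tcp_mag [ 1.643e+02 -1.000e-01  6.860e+01] F_mag [-7.8  4.6  3.9] open 19.8 grip 30.00028643931728 j [  0.  36. 121. -28.  31.  46.]
[[-0.004, -1.0, -0.009], [-0.967, 0.002, 0.257], [-0.256, 0.01, -0.966]]
```

Request:
play_rows(
  motion=[
    [[0,0.002,0,0,0,0],[0,0.005,0,0,0,0],[0,0.008,0,0,0,0],[0,0.011,0,0,0,0],[0,0.014,0,0,0,0],[0,0.017,0,0,0,0],[0,0.02,0,0,0,0],[0,0.022,0,0,0,0]],
  ],
)

```text
time_s: 27.65
position: [0.3879, 0.0348, 0.0686]
tcp_rot: [[0.339, 0.937, -0.08], [0.905, -0.349, -0.243], [-0.256, 0.01, -0.967]]
force: [4.9, -3.6, 2.0]
opening: 0.226
grasp_force: 30.0
```

Request:
play_rows(
  motion=[
    [[0,0.001,0,0,0,0],[0,0.002,0,0,0,0],[0,0.003,0,0,0,0],[0,0.004,0,0,0,0],[0,0.005,0,0,0,0],[0,0.006,0,0,0,0],[0,0.006,0,0,0,0]],
  ],
)

```text
time_s: 28.23
position: [0.3933, 0.0328, 0.0686]
tcp_rot: [[0.339, 0.937, -0.08], [0.905, -0.349, -0.243], [-0.256, 0.01, -0.967]]
force: [4.8, -3.9, 2.5]
opening: 0.226
grasp_force: 30.0
```

```bash
python3 - <<'E'
from fit import *
show()
E
```

```text
t 28.2333 tcp_mag [ 1.366e+02 -1.000e-01  6.860e+01] F_mag [-5.8  2.   2.5] open 19.7 grip 30.0001403663191 j [ -1.  36. 118. -27.  33.  43.]
[[-0.005, -1.0, -0.009], [-0.967, 0.002, 0.256], [-0.256, 0.01, -0.967]]
```

Request:
play_rows(
  motion=[
    [[0,0.001,0,0,0,0],[0,0.002,0,0,0,0],[0,0.003,0,0,0,0],[0,0.004,0,0,0,0],[0,0.004,0,0,0,0]],
  ],
)

```text
time_s: 28.65
position: [0.3953, 0.0319, 0.0686]
tcp_rot: [[0.34, 0.937, -0.083], [0.905, -0.35, -0.243], [-0.256, 0.007, -0.967]]
force: [3.9, -0.7, 4.1]
opening: 0.225
grasp_force: 30.0
```

Request:
play_rows(
  motion=[
    [[0,0.001,0,0,0,0],[0,0.0015,0,0,0,0],[0,0.0015,0,0,0,0]],
  ],
)

```text
time_s: 28.9
position: [0.3953, 0.0315, 0.0686]
tcp_rot: [[0.339, 0.937, -0.085], [0.905, -0.35, -0.243], [-0.257, 0.005, -0.966]]
force: [1.2, 0.4, 5.8]
opening: 0.223
grasp_force: 30.0
```

```bash
python3 - <<'E'
from fit import *
show()
E
```

```text
t 28.9 tcp_mag [134.3   0.4  68.6] F_mag [-1.  -0.8  5.8] open 19.4 grip 30.00101811485365 j [ -1.  36. 118. -26.  34.  42.]
[[-0.005, -1.0, -0.004], [-0.966, 0.004, 0.257], [-0.257, 0.005, -0.966]]
```

Request:
play_rows(
  motion=[
    [[0,0,0,0,0,0],[0,0,0,0,0,0],[0,0,0,0,0,0],[0,0,0,0,0,0],[0,0,0,0,0,0]],
  ],
  fingers=0.045,
)

```text
time_s: 29.32
position: [0.395, 0.0315, 0.0682]
tcp_rot: [[0.34, 0.937, -0.086], [0.905, -0.35, -0.242], [-0.257, 0.004, -0.966]]
force: [0.3, -0.1, 0.2]
opening: 0.484
grasp_force: 0.0
```

Request:
play_rows(
  motion=[
    [[0,0,-0.02,0,0,0],[0,0,-0.05,0,0,0],[0,0,-0.09,0,0,0],[0,0,-0.12,0,0,0],[0,0,-0.13,0,0,0],[0,0,-0.13,0,0,0]],
  ],
)

```text
time_s: 29.82
position: [0.4085, 0.0636, 0.1964]
tcp_rot: [[0.34, 0.937, -0.078], [0.905, -0.349, -0.242], [-0.254, 0.012, -0.967]]
force: [0.8, 0.4, 0.4]
opening: 0.514
grasp_force: 0.0
```

```bash
python3 - <<'E'
from fit import *
show()
c=imaging.capture("wrist"); save(c,"w6"); cv2.imwrite("pics/w6z.png",cv2.resize(c["frame"][80:260,200:500],None,fx=2.6,fy=2.6,interpolation=cv2.INTER_CUBIC)[:,:,::-1])
for q in [(124,-10,84),(144,10,84),(52,-23,32),(52,23,32),(0,0,32)]: print(q,((px(c,M(P,q))-[200,80])*2.6).round(0))
for r in finder.outline_of("wrist","mount_a")[:2]:
    ys,xs=np.nonzero(r["pixels"]); print(r["confidence"],mag(ray(c,(xs.mean(),ys.mean()),.045)).round(1))
for r in finder.outline_of("wrist","knob")[:2]:
    ys,xs=np.nonzero(r["pixels"]); print("knob",r["confidence"],mag(ray(c,(xs.mean(),ys.mean()),.084)).round(1))
E
```

```text
t 29.8167 tcp_mag [133.  -34.3 196.4] F_mag [-0.6 -0.7  0.4] open 44.7 grip 0.0 j [  3.  22. 110. -17.  55.  34.]
[[-0.006, -1.0, -0.01], [-0.967, 0.003, 0.254], [-0.254, 0.012, -0.967]]
(124, -10, 84) [341. 303.]
(144, 10, 84) [285. 351.]
(52, -23, 32) [517. 209.]
(52, 23, 32) [504. 309.]
(0, 0, 32) [635. 260.]
0.75 [40.  -5.6 45. ]
0.71 [12.4 -5.5 45. ]
knob 0.56 [133.3 -10.6  84. ]
```

View pics/w6z.png

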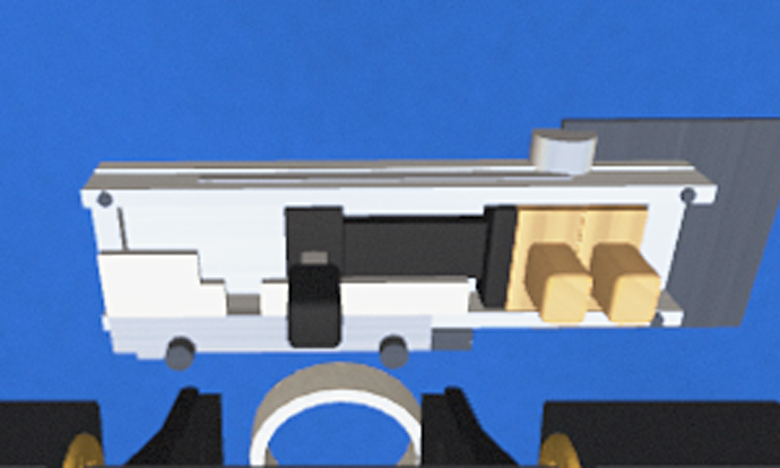

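The mounts stand upright and pressed together between the follower and the front stop (base from about x=505 to 645). The knob is in line and free, with its top near (313, 325), as predicted. Handing in.

```bash
python3 -c "
from rig import bot
print(bot.hand_in())"
```

```text
the job is handed in; nothing more can be done
None
```

I loaded both mounts and handed the job in after about 30 s of robot time: in the last picture they stand upright, pressed together against the front stop by the follower, with the knob released and in line. The hand-in call returned no verdict.

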